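Divert and tip printed bag clips into the round tub

TASK

Swing the flap of the Y-chute fully over so that it shuts the exit above the square bin, then tip the tray so that all three bag clips slide down the chute into the round tub. Leave the flap over, and do not disturb the spool, the glue bottle or the scraper.

Things in the scene. Friction and masses are not known exactly. Their poses are not given: they have to be found in the camera images.
- chute: Fixed metal Y-chute on legs, 490 mm long, 320 wide, 320 high. Origin on the bench on its centre line; x level, downstream; y across; z up. The deck falls 30 degrees along +x from (x -100, z 224) to its lip (x 140, z 86), inside width 120 mm at the top, 200 at the lip; walls 45 mm high. A splitter plate at y = 0 makes a +y and a -y exit, each above a container.
- chute_stop (a point): Centre of the top edge of the upright end stop plate (320 mm wide) beyond the exits: (x 252, y 0, z 160) mm in the chute's frame.
- flap_hinge (a point): Point on the deck surface on the hinge axis of the flap: (x 103.5, y 0, z 106.5) mm in the chute's frame. The axis is square to the sloping deck (leaning 30 degrees downstream from vertical).
- flap_post (a point): Centre of the top of the black round post (16 mm diameter, free length 44 mm above the blade, square to the deck) that stands on the flap. It is 90 mm upstream of the hinge axis along the blade and 86 mm above the deck measured square to it. Push it sideways to swing the flap.
- flap (a joint): Angle (rad) of the diverter flap, a steel blade 150 mm long, 42 high, pointing upstream from its hinge. 0: along the centre line. Positive: free tip towards the chute's +y side, shutting the +y exit, so parts leave at -y; negative: the reverse. Stops at -0.52 and 0.52, tip at a side wall. Moves with 1.5 N at the post and stays where left.
- tray_bar (a point): Centre of the black crossbar (12 mm diameter, 124 mm long, along the chute's y) of the tipping tray. It is 88 mm straight above the tray's hinge axis while the tray is level, and 314 mm above the bench. Push it downstream to tip the tray; it then moves in an arc of 88 mm radius about the hinge axis, forwards and down.
- tray (a joint): Tip angle (rad) of the steel tray, 130 x 110 mm with a 30 mm rim on three sides, open at its downstream edge. The hinge axis is along the chute's y at (x -100, z 226) mm in its frame. 0: level, resting; grows as it tips towards the chute; stop at 0.9. Needs about 7 N at the bar; the stiff hinge stays where it is left.
- tub: Round white plastic tub, 140 mm diameter, 70 mm high, 3 mm wall, fixed on the bench under one of the two exits (centre 77 mm to the chute's +y or -y side, 190 mm downstream of the chute's origin). Origin at the centre of its underside.
- bin: Square white plastic bin, 136 x 136 x 70 mm, fixed under the other exit. Origin at the centre of its underside.
- spool: Loose spool of filament lying flat, 160 mm diameter, 60 mm high; bystander. Origin at the centre of its underside.
- glue: Loose glue bottle, 50 mm diameter, 140 mm high, standing; bystander. Origin at the centre of its underside.
- scraper: Loose scraper (spatula), 200 mm long, lying flat; bystander. Origin under its middle.
- clip0_mid (a point): Centre of one of the three printed orange bag clips, 70 x 26 x 14 mm, 22 g, long axis x; at first lying flat on the level tray. Smooth: slides on the metal from about 15 degrees of slope.
- clip0: The same clip's body; origin at the centre of its underside.
- clip1_mid (a point): Centre of one of the three printed orange bag clips, 70 x 26 x 14 mm, 22 g, long axis x; at first lying flat on the level tray. Smooth: slides on the metal from about 15 degrees of slope.
- clip1: The same clip's body; origin at the centre of its underside.
- clip2_mid (a point): Centre of one of the three printed orange bag clips, 70 x 26 x 14 mm, 22 g, long axis x; at first lying flat on the level tray. Smooth: slides on the metal from about 15 degrees of slope.
- clip2: The same clip's body; origin at the centre of its underside.
There are look-alikes about, which are no part of the job. What is shaped like the clip0 but blue, pink or purple is not meant.

How it is judged:
By the outcome, as a careful person would: the job done as asked, in the order asked, and still so for the second after the job is handed in, with the robot touching nothing.
It also fails if it takes over 48 s, if anything falls off the work surface, if the arm or the gripper's body presses on something with over 40 N, if the wrist force passes 120 N, or if a joint passes its speed limit or range.

ROBOT

A 7-joint arm with a two-finger parallel gripper is mounted at the origin on the work surface. World frame = base frame: x ahead of the robot, y to its left, z up, the work surface at z = 0. Lengths are in m, angles in rad, forces in N, time in s.
With the tool pointing down it reaches from about 0.425 to 0.875 m from the base axis. Payload 8.4 kg.
Tool frame: the origin (TCP) lies between the finger pads; the fingertips stand 25 mm ahead of it and the grasp point (between the pads) lies 6 mm ahead of it (robot.nose_length is the distance from the TCP to the fingertips, in m); z points along the fingers, y is the line along which they close (so a half turn about z gives the same grasp; the last joint's range is limited). The gripper opens to 87 mm and grips with 3 to 60 N. Pads are 19 mm wide; open, the fingers measure 117 mm over their backs; the gripper's body (75 mm by 190 mm) begins 51 mm behind the grasp point.
Start: joints at [1.095, 0.333, 0.04, 1.465, -0.013, 1.343, -0.059], TCP at [0.239, -0.604, 0.248] pointing down, gripper open.
Joint ranges: [-2.58, 2.58], [-0.38, 2.09], [-1.3, 1.39], [0.25, 2.4], [-1.5, 4.64], [0.08, 2.09], [-2.65, 2.65]. Speed limits (rad/s): [2.22, 2.22, 2.79, 2.79, 3.14, 3.14, 3.14].

INTERFACE

Orientations are given as a unit quaternion [x, y, z, w].
In Python, from plant import telemetry, viewer, robot gives the robot as it stands.
- The arm moves only by the tool step_arm, never from a script. Its argument "commands" is a list of rows, each a list of 6 numbers: the shift along the tool's x, y, z in mm, then the turn, a rotation vector about the tool's x, y, z in rad. A call has 1 to 5 rows; each row is the pose to reach, as a shift and turn from the pose commanded when the call began, along the tool's axes at that moment; what a row does not reach only later rows make up. A row lasts 1/8 s, in which the tool goes at most 62.5 mm and 10.7 degrees, less where a joint would pass 70% of its speed; a pose out of reach is approached as far as the arm can. A call with a gripper value outside its range is refused whole. "claw" is the finger opening in mm, from 0 to 87, set as the call begins (left out, the last holds). The fingers move at their own pace and stop on an object; "newtons" is the grip in N (left out, the last holds). Time passes only in rows, so rows that repeat a pose let the fingers close. It gives the time, the measured TCP pose, the force, the opening and the grip force at its end, in the units of the state.
- telemetry.observe(): the state, without advancing time (a new reading comes with each control period).
- viewer.get_image(name): name is "scene" or "top" or "wrist"; returns a dict with "img" (480x640x3 uint8, red, green, blue), "fx", "fy", "cx", "cy" (pixels), "cam_to_world" (4x4, takes a point from camera to world coordinates); the wrist camera has in their place "T_tool_cam" (4x4, takes a point from camera to tool coordinates, whose origin is the TCP and whose axes are the flange's). Camera axes: x right, y down, z forward; pixel columns grow to the right and rows downward; lengths in m; the calibration is good to about 2 mm. The wrist camera is an equidistant fisheye: a pixel r from the principal point sees the ray r / f radians off the axis. A picture is of the moment at which its call begins: read the wrist's pose just before it. There is no depth.
- robot.hand_in(): hands the job in; it is judged then, once.
The state is a dict: "t": time; "joints": joint angles; "joint_vel": joint speeds; "joint_torque": joint torques, N m; "position": TCP position; "orientation": TCP orientation; "contact_force": force on the tool from outside, world axes, zero at the start; "torque": the same for the moment, N m; "gripper_width": finger opening in m; "grip_force": force on a finger pad.
Only numpy, scipy, OpenCV 4.12 (cv2) and the standard library are available. Lean on these libraries where they do the work, as an engineer would, in place of code of your own. Each camera call takes 0.05 s, during which the arm holds its last target. There are 200 camera calls.

## Working session

There is one attempt and no reset: what is moved stays moved. The work goes in short steps, Python scripts to look and compute and a tool call to move; the robot and the scene stay as the last step left them, time stands still between calls to the robot, and variables do not carry over. Pictures are saved under pics/ and viewed, at most 10 in all, crops included, and the job is handed in when it is done.

Besides the shell and the picture viewer there is one more tool, called after "Emit:" in YAML: its name, and indented under it one key for each argument. step_arm: Moves the arm, as the interface text tells. Its arguments: {"type":"object","properties":{"commands":{"type":"array"},"claw":{"type":"number"},"newtons":{"type":"number"}},"required":["commands"]}

```bash
mkdir -p pics; python3 - <<'E'
from plant import telemetry, viewer, robot
import cv2,numpy as np,pickle
o=telemetry.observe();print(o['t'],o['position'],o['orientation'],robot.nose_length)
for n in("scene","top"):
    d=viewer.get_image(n);cv2.imwrite(f"pics/{n}0.png",d["img"][:,:,::-1]);pickle.dump(d,open(n+".pkl","wb"))
    print(n,d["fx"],d["cx"],d["cy"],np.round(d["cam_to_world"],3).tolist())
E
```

```text
0.0 [ 0.2389869  -0.60399972  0.24666211] [ 9.82307221e-01  1.87274805e-01 -2.02086363e-04 -7.94137655e-04] 0.025
scene 497.88642873471883 312.6695213690445 244.97689125348924 [[-0.476, 0.694, -0.54, 1.048], [0.88, 0.378, -0.289, 0.34], [0.004, -0.613, -0.79, 0.938], [0.0, 0.0, 0.0, 1.0]]
top 461.311142779392 317.0795294859976 237.310990135414 [[-0.008, -0.971, 0.237, 0.329], [-1.0, 0.007, -0.004, 0.085], [0.002, -0.237, -0.971, 1.2], [0.0, 0.0, 0.0, 1.0]]
```

View pics/scene0.png

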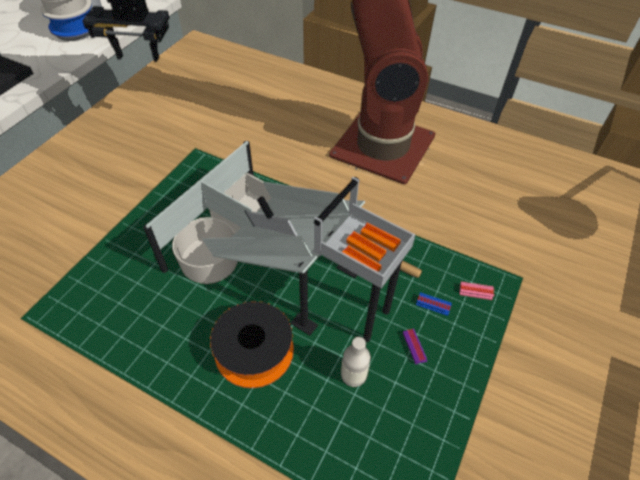

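View pics/top0.png

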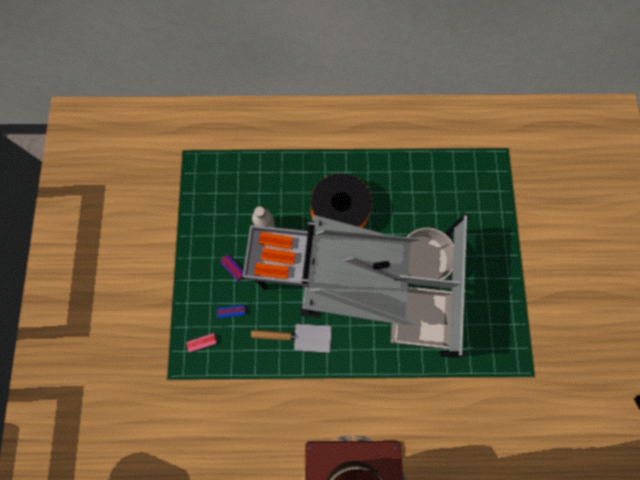

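```bash
python3 - <<'E'
import cv2
a=cv2.imread("pics/top0.png")[205:365,235:480];cv2.imwrite("pics/topc.png",cv2.resize(a,None,fx=3.2,fy=3.2,interpolation=cv2.INTER_CUBIC))
a=cv2.imread("pics/scene0.png")[135:345,140:420];cv2.imwrite("pics/scenec.png",cv2.resize(a,None,fx=2.8,fy=2.8,interpolation=cv2.INTER_CUBIC))
E
```

```text
(no output)
```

View pics/topc.png

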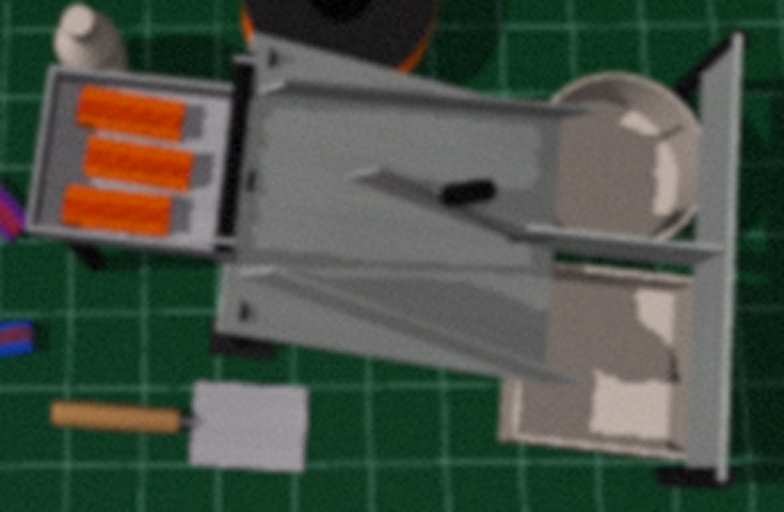

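View pics/scenec.png

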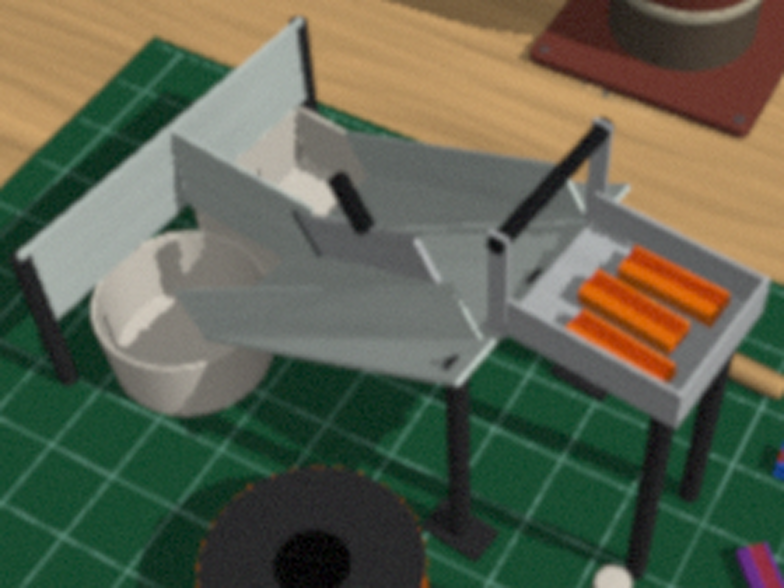

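```bash
cat > h.py <<'E'
import numpy as np,pickle
from scipy.optimize import least_squares
from scipy.spatial.transform import Rotation as R
def proj(d,P):
    T=np.linalg.inv(d["cam_to_world"]);q=np.atleast_2d(P)@T[:3,:3].T+T[:3,3]
    return np.c_[q[:,0]/q[:,2]*d["fx"]+d["cx"],q[:,1]/q[:,2]*d["fy"]+d["cy"]]
c,s=np.cos(np.pi/6),np.sin(np.pi/6)
H=np.array([.1035,0,.1065]);N=np.array([s,0,c]);U=np.array([-c,0,s])
def post(a,r=.09,h=.086): # flap frame: upstream U, +y
    return H+r*(np.cos(a)*U+np.sin(a)*np.array([0,1,0]))+h*N
def W(p,P): return np.atleast_2d(P)@R.from_euler('z',p[2]).as_matrix().T+[p[0],p[1],0]
def bar(th,y=0): return np.array([-.1+.088*np.sin(th),y,.226+.088*np.cos(th)])
E
python3 - <<'E'
from h import *
top=pickle.load(open("top.pkl","rb"));sc=pickle.load(open("scene.pkl","rb"))
mt=np.array([[738,35],[722,478],[243,60],[228,245],[492,188]])/3.2+[235,205]
ms=np.array([[20,258],[300,22],[497,243],[605,130],[342,180]])/2.8+[140,135]
def pts(p): return W(p,[[.252,.16,.16],[.252,-.16,.16],bar(0,.062),bar(0,-.062),post(p[3])])
f=lambda p:np.r_[proj(top,pts(p))-mt,proj(sc,pts(p))-ms].ravel()
r=least_squares(f,[.5,-.1,-1.57,.2]);p=r.x;print(p);print(np.round(r.fun.reshape(-1,2),1).tolist())
np.save("p.npy",p)
for n,q in(("tub",[.19,.077,0]),("post",post(p[3])),("postm",post(-.52)),("posthi",post(-.52,h=.06)),("bar",bar(0)),("bar.5",bar(.5)),("bar.9",bar(.9)),("tiltaxis",H)): print(n,W(p,[q]).round(4))
E
```

```text
[ 0.50462991  0.00271308 -1.68505337  0.11386291]
[[-1.2, -1.2], [-0.7, -0.0], [-0.6, -2.2], [-3.0, 1.5], [-2.3, 0.2], [-1.4, -1.5], [-0.7, -2.3], [-1.3, 0.7], [0.1, -2.7], [-2.4, -2.0]]
tub [[ 0.5595 -0.1948  0.    ]]
post [[ 0.5069 -0.0671  0.2257]]
postm [[ 0.4512 -0.0705  0.22  ]]
posthi [[ 0.4527 -0.0576  0.1975]]
bar [[0.516  0.1021 0.314 ]]
bar.5 [[0.5112 0.0601 0.3032]]
bar.9 [[0.5082 0.0336 0.2807]]
tiltaxis [[ 0.4928 -0.1001  0.1065]]
```

```bash
cat >> h.py <<'E'
def rel(targets):
    from plant import telemetry
    o=telemetry.observe();p=np.load("p.npy");Rt=R.from_quat(o["orientation"])
    yaw=p[2]  # want tool x=-chute x, y=+chute y, z down
    want=R.from_matrix(R.from_euler('z',yaw).as_matrix()@np.diag([-1.,1,-1]))
    print("t",o["t"],"turn",(Rt.inv()*want).as_rotvec().round(3))
    print("tcp in chute mm",((o["position"]-[p[0],p[1],0])@R.from_euler('z',yaw).as_matrix()*1e3).round(1))
    for t in targets: print(t,"->",(Rt.inv().apply(W(p,[np.array(t)/1e3])[0]-o["position"])*1e3).round(1))
E
python3 - <<'E'
from h import *
for a in(.4,.2,0,-.2,-.4,-.52): print(a,(post(a,h=.073)*1e3).round(1))
rel([[75,75,330],[75,75,300],[75,75,225]])
E
```

```text
0.4 [ 68.2  35.  211.2]
0.2 [ 63.6  17.9 213.8]
0 [ 62.1   0.  214.7]
-0.2 [ 63.6 -17.9 213.8]
-0.4 [ 68.2 -35.  211.2]
-0.52 [ 72.4 -44.7 208.8]
t 0.1 turn [-1.00e-03 -1.00e-03 -1.08e+00]
tcp in chute mm [ 633.1 -194.7  246.8]
[75, 75, 330] -> [ 501.  -365.1  -82.8]
[75, 75, 300] -> [ 501.  -365.1  -52.8]
[75, 75, 225] -> [ 501.  -365.    22.2]
```

Emit:
step_arm:
  commands:
    - [0, 0, -60, 0, 0, 0]
    - [40, -30, -83, 0, 0, -0.15]
    - [85, -62, -83, 0, 0, -0.3]
    - [130, -95, -83, 0, 0, -0.45]
    - [175, -128, -83, 0, 0, -0.6]
  claw: 0

```text
t: 0.72
position: [0.3554, -0.4192, 0.3303]
orientation: [0.882, 0.471, -0.0, -0.0]
contact_force: [0.2, -0.3, 0.0]
gripper_width: 0.0446
grip_force: 0.0
```

```bash
python3 -c "
from h import *
rel([[75,75,330]])"
```

```text
t 0.725 turn [-0.    -0.    -0.475]
tcp in chute mm [ 436.2 -100.1  330.3]
[75, 75, 330] -> [ 4.013e+02 -9.400e+00  3.000e-01]
```

Emit:
step_arm:
  commands:
    - [57, -2, 0, 0, 0, -0.1]
    - [114, -3, 0, 0, 0, -0.2]
    - [171, -4, 0, 0, 0, -0.3]
    - [228, -5, 0, 0, 0, -0.4]
    - [285, -6, 0, 0, 0, -0.475]

```text
t: 1.35
position: [0.5099, -0.1798, 0.3304]
orientation: [0.747, 0.665, -0.0, -0.0]
contact_force: [0.8, -1.0, -0.3]
gripper_width: 0.0013
grip_force: 0.0
```

```bash
python3 -c "
from h import *
rel([[75,75,330],[70,75,230]])"
```

```text
t 1.35 turn [-0.     0.    -0.002]
tcp in chute mm [180.7  26.  330.4]
[75, 75, 330] -> [105.9  48.8   0.4]
[70, 75, 230] -> [110.9  48.8 100.4]
```

Emit:
step_arm:
  commands:
    - [50, 25, 0, 0, 0, 0]
    - [100, 48, 0, 0, 0, 0]
    - [111, 49, 20, 0, 0, 0]
    - [111, 49, 20, 0, 0, 0]

```text
t: 1.85
position: [0.5705, -0.0759, 0.3088]
orientation: [0.747, 0.665, -0.001, -0.001]
contact_force: [1.0, -1.6, 0.6]
gripper_width: 0.0007
grip_force: 0.0
```

```bash
python3 - <<'E'
from h import *
import cv2
rel([[70,75,230]])
from plant import viewer
d=viewer.get_image("scene");a=d["img"][120:300,170:410,::-1];cv2.imwrite("pics/s1.png",cv2.resize(a,None,fx=3.2,fy=3.2,interpolation=cv2.INTER_CUBIC))
E
```

```text
t 1.85 turn [-0.003 -0.    -0.002]
tcp in chute mm [ 70.6  74.4 308.8]
[70, 75, 230] -> [ 0.6  0.9 78.8]
```

View pics/s1.png

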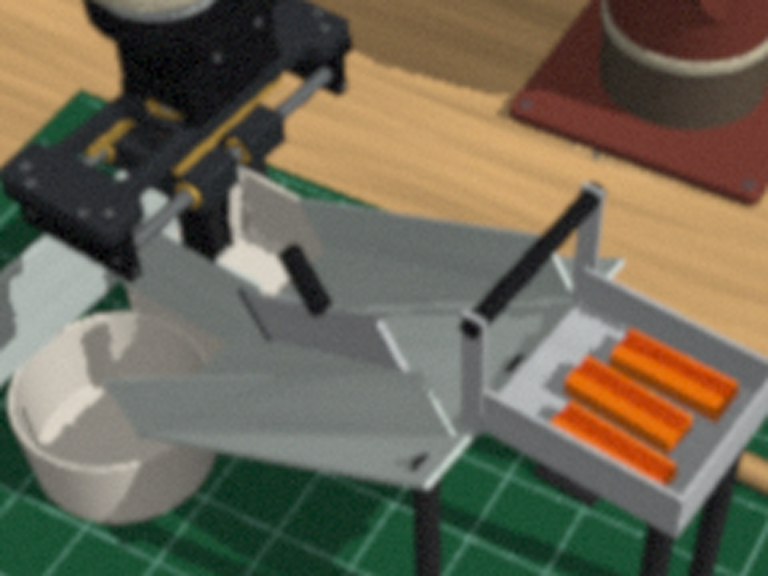

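The closed fingers (tip about (205,250)) hover on the tub side of the black post, whose top is at (290,250). The flap still leans toward the tub side. I'll go down and then push.

Emit:
step_arm:
  commands:
    - [0, 0, 40, 0, 0, 0]
    - [2, 1, 78, 0, 0, 0]
    - [2, 1, 78, 0, 0, 0]

```text
t: 2.28
position: [0.5708, -0.0768, 0.2309]
orientation: [0.749, 0.663, -0.002, -0.001]
contact_force: [-1.0, -0.2, 0.9]
gripper_width: 0.0006
grip_force: 0.0
```

Emit:
step_arm:
  commands:
    - [0, -15, 0, 0, 0, 0]
    - [2, -30, 0, 0, 0, 0]
    - [4, -40, 0, 0, 0, 0]
    - [4, -50, 0, 0, 0, 0]
    - [4, -50, 0, 0, 0, 0]

```text
t: 2.9
position: [0.5227, -0.0653, 0.2331]
orientation: [0.748, 0.664, 0.0, 0.0]
contact_force: [0.3, -0.8, -0.6]
gripper_width: 0.0004
grip_force: 0.0
```

```bash
python3 -c "
from h import *
rel([[72,-22,228]])"
```

```text
t 2.9 turn [ 0.001  0.001 -0.005]
tcp in chute mm [ 65.5  25.7 233.1]
[72, -22, 228] -> [ -6.7 -47.7   5. ]
```

Emit:
step_arm:
  commands:
    - [0, -8, 5, 0, 0, 0]
    - [-1, -18, 5, 0, 0, 0]
    - [-3, -28, 5, 0, 0, 0]
    - [-4, -36, 5, 0, 0, 0]
    - [-5, -42, 5, 0, 0, 0]

```text
t: 3.52
position: [0.4804, -0.0655, 0.2276]
orientation: [0.748, 0.664, -0.0, 0.0]
contact_force: [1.3, -0.9, -1.0]
gripper_width: 0.0003
grip_force: 0.8
```

```bash
python3 - <<'E'
from h import *
import cv2
rel([[72,-22,228]])
from plant import viewer
d=viewer.get_image("scene");a=d["img"][120:300,170:410,::-1];cv2.imwrite("pics/s2.png",cv2.resize(a,None,fx=3.2,fy=3.2,interpolation=cv2.INTER_CUBIC))
E
```

```text
t 3.525 turn [ 0.     0.    -0.005]
tcp in chute mm [ 70.5 -16.3 227.6]
[72, -22, 228] -> [-1.5 -5.7 -0.4]
```

View pics/s2.png

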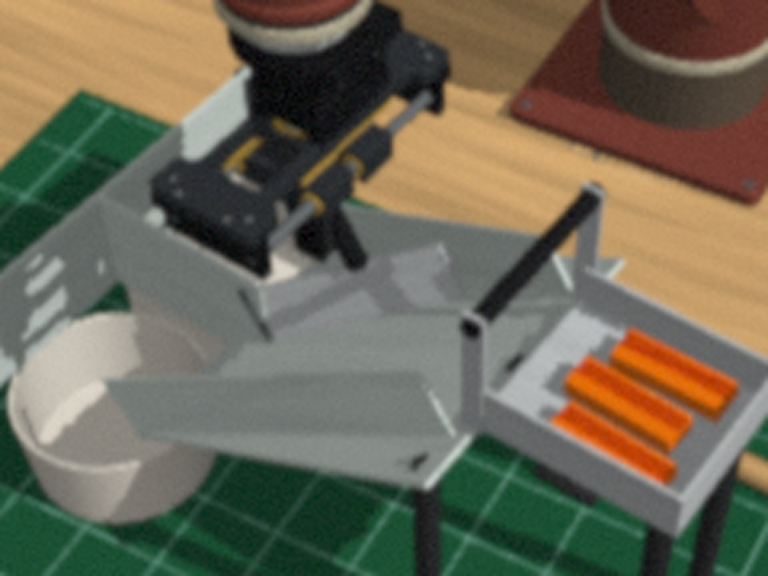

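The flap now leans toward the bin side, with its tip at about (440,250), and the fingers are on the post. I'll push on until it reaches the stop.

Emit:
step_arm:
  commands:
    - [-1, -3, 0, 0, 0, 0]
    - [-1, -6, 0, 0, 0, 0]
    - [-1, -9, 0, 0, 0, 0]
    - [-1, -9, 0, 0, 0, 0]

```text
t: 4.08
position: [0.4716, -0.0651, 0.2275]
orientation: [0.748, 0.664, -0.0, -0.0]
contact_force: [0.4, 0.2, 0.3]
gripper_width: 0.0006
grip_force: 0.0
```

Emit:
step_arm:
  commands:
    - [0, -3, 0, 0, 0, 0]
    - [0, -6, 0, 0, 0, 0]
    - [0, -6, 0, 0, 0, 0]

```text
t: 4.45
position: [0.4691, -0.0646, 0.2286]
orientation: [0.748, 0.664, 0.003, 0.003]
contact_force: [16.5, -2.4, -7.9]
gripper_width: 0.0007
grip_force: 8.4
```

Emit:
step_arm:
  commands:
    - [0, 8, 0, 0, 0, 0]
    - [0, 25, 0, 0, 0, 0]
    - [0, 30, -60, 0, 0, 0]
    - [0, 30, -120, 0, 0, 0]
    - [20, 30, -180, 0, 0, 0]

```text
t: 5.08
position: [0.4975, -0.0495, 0.4085]
orientation: [0.749, 0.663, -0.001, -0.0]
contact_force: [2.0, 0.3, -0.7]
gripper_width: 0.0003
grip_force: 0.0
```

```bash
python3 -c "
from h import *
rel([[-135,0,420]])"
```

```text
t 5.075 turn [-0.001  0.    -0.007]
tcp in chute mm [ 52.7  -1.2 408.5]
[-135, 0, 420] -> [187.7  -0.3 -11.6]
```

Emit:
step_arm:
  commands:
    - [50, 0, -12, 0, 0, 0]
    - [100, 0, -12, 0, 0, 0]
    - [150, 0, -12, 0, 0, 0]
    - [188, 0, -12, 0, 0, 0]
    - [188, 0, -12, 0, 0, 0]

```text
t: 5.7
position: [0.5195, 0.1417, 0.4184]
orientation: [0.746, 0.666, -0.0, -0.001]
contact_force: [0.0, -0.2, -0.4]
gripper_width: 0.0002
grip_force: 0.0
```

```bash
python3 - <<'E'
from h import *
import cv2
rel([[-135,0,320]])
from plant import viewer
d=viewer.get_image("scene");a=d["img"][100:300,170:430,::-1];cv2.imwrite("pics/s3.png",cv2.resize(a,None,fx=3,fy=3,interpolation=cv2.INTER_CUBIC))
E
```

```text
t 5.7 turn [-0.002 -0.001  0.001]
tcp in chute mm [-139.8   -1.1  418.4]
[-135, 0, 320] -> [-4.9  1.3 98.4]
```

View pics/s3.png

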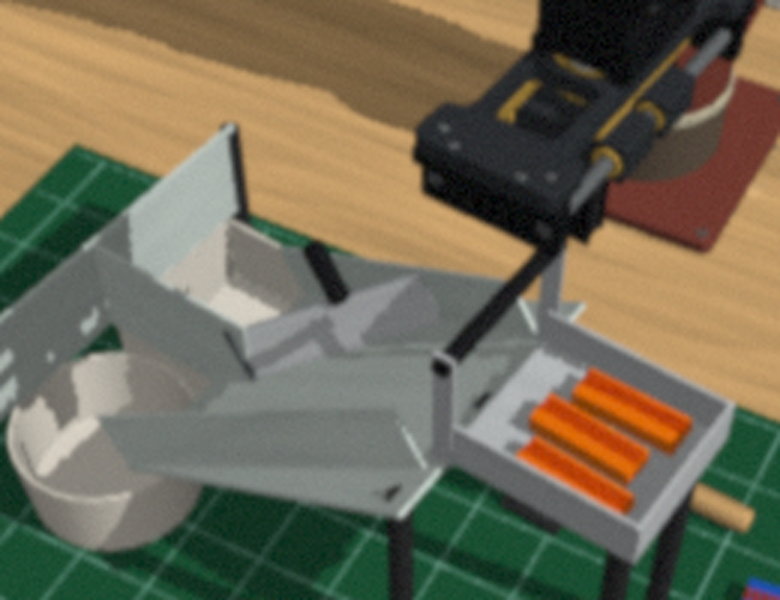

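Emit:
step_arm:
  commands:
    - [-2, 1, 50, 0, 0, 0]
    - [-5, 1, 98, 0, 0, 0]
    - [-5, 1, 98, 0, 0, 0]

```text
t: 6.12
position: [0.5193, 0.1306, 0.3179]
orientation: [0.749, 0.663, -0.003, -0.001]
contact_force: [-0.4, -0.3, 0.7]
gripper_width: 0.0003
grip_force: 0.0
```

Emit:
step_arm:
  commands:
    - [-8, 0, 0, 0, 0, 0]
    - [-16, 0, 0, 0, 0, 0]
    - [-24, 0, 0, 0, 0, 0]
    - [-32, 0, 2, 0, 0, 0]
    - [-38, 0, 3, 0, 0, 0]

```text
t: 6.75
position: [0.5171, 0.097, 0.3202]
orientation: [0.747, 0.664, 0.002, 0.0]
contact_force: [1.9, 6.8, 4.1]
gripper_width: 0.0005
grip_force: 3.4
```

```bash
python3 -c "
from h import *
rel([[-70,0,310],[-44,0,288]])"
```

```text
t 6.75 turn [ 0.004 -0.003 -0.003]
tcp in chute mm [-95.1   1.7 320.2]
[-70, 0, 310] -> [-25.1  -1.6  10.1]
[-44, 0, 288] -> [-51.2  -1.6  32. ]
```

Emit:
step_arm:
  commands:
    - [-7, 0, 4, 0, 0, 0]
    - [-13, 0, 8, 0, 0, 0]
    - [-19, 0, 12, 0, 0, 0]
    - [-25, 0, 16, 0, 0, 0]
    - [-30, 0, 20, 0, 0, 0]

```text
t: 7.38
position: [0.5135, 0.0668, 0.2999]
orientation: [0.748, 0.664, 0.002, 0.0]
contact_force: [-0.4, 5.8, 2.3]
gripper_width: 0.0005
grip_force: 2.9
```

```bash
python3 -c "
from h import *
rel([[-44,0,288]])"
```

```text
t 7.375 turn [ 0.003 -0.002 -0.004]
tcp in chute mm [-64.7   1.5 299.9]
[-44, 0, 288] -> [-20.7  -1.5  11.8]
```

Emit:
step_arm:
  commands:
    - [-5, 0, 3, 0, 0, 0]
    - [-10, 0, 6, 0, 0, 0]
    - [-15, 0, 9, 0, 0, 0]
    - [-19, 0, 11, 0, 0, 0]
    - [-19, 0, 11, 0, 0, 0]

```text
t: 8.0
position: [0.5108, 0.0503, 0.2877]
orientation: [0.747, 0.665, 0.002, -0.001]
contact_force: [2.9, 13.1, -5.5]
gripper_width: 0.0007
grip_force: 6.4
```

```bash
python3 - <<'E'
from h import *
import cv2
rel([[-44,0,288]])
from plant import viewer
b=[]
for n in("scene","top"):
    im=viewer.get_image(n)["img"][:,:,::-1]
    a=im[100:300,130:390] if n=="scene" else im[200:360,250:480]
    b.append(cv2.resize(a,(400*a.shape[1]//a.shape[0]*3//4,300),interpolation=cv2.INTER_CUBIC))
w=max(x.shape[1] for x in b)
cv2.imwrite("pics/s4.png",np.vstack([cv2.copyMakeBorder(x,0,0,0,w-x.shape[1],0) for x in b]))
E
```

```text
t 8.0 turn [ 0.001 -0.005 -0.001]
tcp in chute mm [-47.9   0.7 287.7]
[-44, 0, 288] -> [-3.9 -0.7 -0.3]
```

View pics/s4.png

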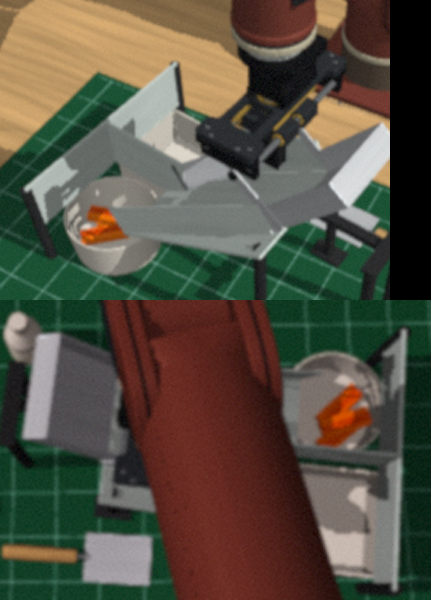

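The tray is against its stop and the clips are in the tub (top view, about (340,415)). I'll back off and count them.

Emit:
step_arm:
  commands:
    - [8, 0, 0, 0, 0, 0]
    - [10, 0, -40, 0, 0, 0]
    - [10, 0, -100, 0, 0, 0]
    - [10, 0, -150, 0, 0, 0]
    - [10, -50, -170, 0, 0, 0]

```text
t: 8.72
position: [0.4637, 0.0615, 0.4593]
orientation: [0.748, 0.663, 0.001, -0.0]
contact_force: [-0.8, 0.6, 0.7]
gripper_width: 0.0005
grip_force: 0.0
```

Emit:
step_arm:
  commands:
    - [55, 0, 0, 0, 0, 0]
    - [110, 0, 0, 0, 0, 0]
    - [165, 0, 0, 0, 0, 0]
    - [220, 0, 0, 0, 0, 0]
    - [220, 0, 0, 0, 0, 0]

```text
t: 9.35
position: [0.4871, 0.285, 0.4568]
orientation: [0.746, 0.666, 0.0, -0.001]
contact_force: [0.5, 0.3, 0.6]
gripper_width: 0.0004
grip_force: 0.0
```

```bash
python3 - <<'E'
from h import *
import cv2
from plant import viewer,telemetry
print(telemetry.observe()["contact_force"])
b=[]
for n in("scene","top"):
    im=viewer.get_image(n)["img"][:,:,::-1]
    a=im[120:400,130:510] if n=="scene" else im[170:360,220:480]
    b.append(cv2.resize(a,(400,295),interpolation=cv2.INTER_CUBIC))
cv2.imwrite("pics/s5.png",np.vstack(b))
E
```

```text
[0.53273789 0.25991451 0.63417359]
```

View pics/s5.png

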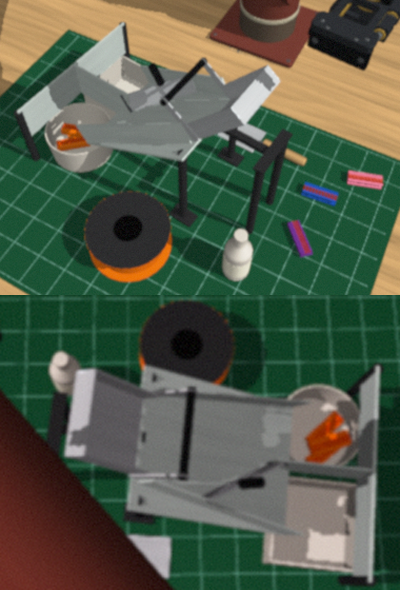

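```bash
python3 - <<'E'
import cv2,numpy as np
from plant import viewer
b=[]
for n in("scene","top"):
    im=viewer.get_image(n)["img"][:,:,::-1]
    a=im[205:300,160:255] if n=="scene" else im[215:310,395:490]
    b.append(cv2.resize(a,(390,390),interpolation=cv2.INTER_CUBIC))
    hsv=cv2.cvtColor(np.ascontiguousarray(im),cv2.COLOR_BGR2HSV);m=cv2.inRange(hsv,(3,180,90),(15,255,255));nn,_,st,c=cv2.connectedComponentsWithStats(m);print(n,[(s[4],k.round()) for s,k in zip(st,c)][1:] if nn<30 else nn)
cv2.imwrite("pics/s6.png",np.hstack(b))
E
```

```text
scene [(np.int32(400), array([197., 251.])), (np.int32(4), array([464., 287.])), (np.int32(1), array([468., 288.])), (np.int32(4), array([474., 289.])), (np.int32(5), array([479., 290.])), (np.int32(2), array([484., 290.])), (np.int32(1), array([487., 291.])), (np.int32(1), array([490., 291.])), (np.int32(991), array([258., 373.]))]
top 1152
```

View pics/s6.png

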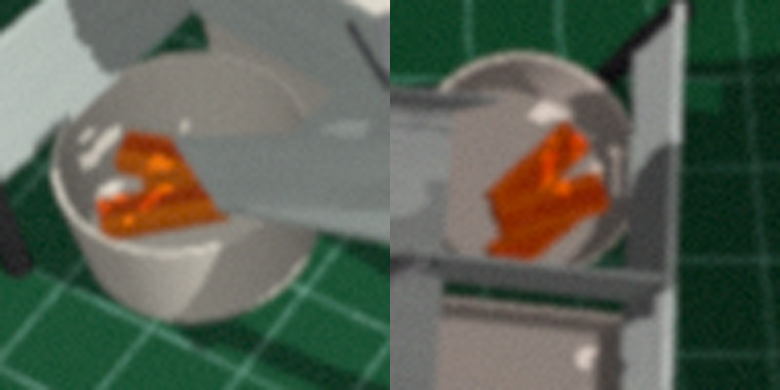

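```bash
python3 -c "
from plant import robot
print(robot.hand_in())"
```

```text
the job is handed in; nothing more can be done
None
```

I swung the flap to its stop over the square bin's exit, then tipped the tray fully, and the job is handed in at about 9.5 s. The clips are in the round tub, but they overlap there, so I took it to be all three because no clip is visible anywhere else. The spool, glue bottle and scraper look undisturbed.

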